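# Fill a dish from the spring-gated bead dispenser

## Robot

A 7-joint arm with a two-finger parallel gripper is mounted at the origin on the work surface. World frame = base frame: x ahead of the robot, y to its left, z up, the work surface at z = 0. Lengths are in m, angles in rad, forces in N, time in s.
With the tool pointing down it reaches from about 0.35 to 0.9 m from the base axis. Payload 7.2 kg.
Tool frame: the origin (TCP) lies on the centre line of the jaws, within the pads' length; the fingertips stand 17 mm ahead of it and the grasp point (between the pads) lies 2 mm behind it; z points along the fingers, y is the line along which they close (so a half turn about z gives the same grasp; the last joint's range is limited). The gripper opens to 88 mm and grips with 3 to 60 N. Pads are 20 mm wide; open, the fingers measure 115 mm over their backs; the gripper's body (75 mm by 178 mm) begins 61 mm behind the grasp point.
Start: joints at [-1.225, 0.411, -0.013, 1.596, 0.006, 1.134, -0.082], TCP at [0.251, 0.572, 0.24] pointing down, gripper open.
Joint ranges: [-2.95, 2.95], [-0.29, 1.99], [-1.47, 1.44], [0.14, 2.54], [-1.03, 4.17], [0.13, 1.85], [-2.86, 2.86]. Speed limits (rad/s): [2.39, 2.39, 3.01, 3.01, 3.14, 3.14, 3.14].

## Interface

Orientations are given as a unit quaternion [x, y, z, w].
In Python, from bench import * gives the robot as it stands.
- The arm moves only by the shell command python3 -m creep 'ROWS'. ROWS is text: rows parted by semicolons, each of 5 numbers parted by spaces: the finger opening in mm, from 0 to 87.8, then the shift along the tool's x, y, z in mm, then the turn about the tool's z in degrees. A call has exactly 8 rows; each row shifts and turns the commanded pose from where the row before left it, along the tool's axes as they then stand; what a row does not reach is not made up. A row lasts 1/12 s, in which the tool goes at most 41.7 mm and 7.16 degrees, less where a joint would pass 70% of its speed; a pose out of reach is approached as far as the arm can. A call with a gripper value outside its range is refused whole. The fingers move at their own pace and stop on an object; the grip force is fixed at half the most. Time passes only in rows, so rows that do not move let the fingers close, or fill a call up. It gives the time, the measured TCP pose, the force, the opening and the grip force at its end, in the units of the state.
- sense(): the state, without advancing time (a new reading comes with each control period).
- snapshot(name): name is "scene" or "top"; returns the picture (384x512x3 uint8, red, green, blue); there is no depth.
- camera_params(name): a dict with "fx", "fy", "cx", "cy" (pixels), "world_from_camera" (4x4, takes a point from camera to world coordinates). Camera axes: x right, y down, z forward; pixel columns grow to the right and rows downward; lengths in m; the calibration is good to about 2 mm. A picture is of the moment at which its call begins. camera_params takes no time and is no camera call.
- close_job(): hands the job in; it is judged then, once.
The state is a dict: "time_s": time; "joint_positions": joint angles; "qvel": joint speeds; "joint_torque": joint torques, N m; "eef_pos": TCP position; "tcp_rot": TCP orientation; "contact_force": force on the tool from outside, world axes, zero at the start; "wrist_torque": the same for the moment, N m; "width": opening from 0.0 (shut) to 1.0 (fully open); "grasp_force": force on a finger pad.
Only numpy, scipy, OpenCV 4.12 (cv2) and the standard library are available. Lean on these libraries where they do the work, as an engineer would, in place of code of your own. Each camera call takes 0.05 s, during which the arm holds its last target. There are 200 camera calls.

## Task

Stand the white dish on the bench, centred under the outlet of the bead dispenser, and let go of it. Then grip the yellow knob of the dispenser's spring slide and pull it out until the front end of the black bar is level with the red line, which opens the gate, and keep it there so that all four blue beads run into the dish; finish while still holding the slide at the red line, as it springs shut when let go. Leave the bracelet stand, the water bottle and the jar where they are.

Things in the scene. Friction and masses are not known exactly. Their poses are not given: they have to be found in the camera images.
- dish_center (a point): loose round white dish, 96 mm across the rim, 80 mm across the foot, 60 mm high, wall 4 mm, inner floor 5 mm above the bench, about 150 g; this point is on its axis 30 mm above its underside. A straight wooden handle sticks out along the dish's own -y (z is up)
- dish_handle (a point): grip point on the dish's handle, 110 mm from the dish's axis along its own -y and 26 mm above its underside; the handle is a bar 16 mm wide and 16 mm high, running from its wall to 140 mm from the axis, clear of the bench by 18 mm
- outlet (a point): centre of the open underside of the dispenser's white outlet spout, 90 mm above the bench, opening 36 x 40 mm; the beads drop straight down here. Axes as the dispenser's. The spout's outside ends 24 mm from this point on the -y side and 22 mm on the x sides; its top is 136 mm above the bench
- dispenser: bench fixture that does not move; origin on the bench right under the outlet. z up, the lane of beads climbs at 15 degrees towards +y to 192 mm height, the slide is pulled to -x. The bench round the origin is free on the -x, +x and -y sides; on the +y side a foot 10 mm high begins at 60 mm and a column 24 mm wide at 75 mm
- slide (a joint): travel of the spring slide: 0 shut, grows as it is pulled out along the dispenser's -x, 0.045 m with the front of the bar at the red line, 0.070 m at its end stop. The spring pulls it shut with about 3 N at 0 and 7.5 N at the red line. A window in the slide's plate lets beads pass only near the red line; short of it or well beyond it the lane is blocked
- knob (a point): grip point of the slide's yellow knob, an upright round post 18 mm across and 50 mm tall standing on the black bar; this point is on its axis half-way up, 25 mm below its top and about 173 mm above the bench; it moves with the slide and has the dispenser's axes. Between the knob and the lane's side wall there are 48 mm free when shut
- slide_front (a point): upper edge of the front end of the black bar (16 mm wide, 10 mm high) that carries the knob, 15 mm ahead of the knob's axis; moves with the slide
- red_line (a point): the red line across the aluminium guide under the slide, 45 mm ahead of the bar's front end when shut; the guide's top is 137 mm above the bench, 36 mm wide, reaching 15 mm past the line, with a thin leg under its end
- bead0: one of the four blue round beads with brass ends, 22 mm across, 12 g, waiting in single file in the dispenser's lane behind the slide; origin at its centre
- bead1: one of the four blue round beads with brass ends, 22 mm across, 12 g, waiting in single file in the dispenser's lane behind the slide; origin at its centre
- bead2: one of the four blue round beads with brass ends, 22 mm across, 12 g, waiting in single file in the dispenser's lane behind the slide; origin at its centre
- bead3: one of the four blue round beads with brass ends, 22 mm across, 12 g, waiting in single file in the dispenser's lane behind the slide; origin at its centre
- bracelet_stand: black bracelet display stand with brass bangles, 70 x 200 x 124 mm (x, y, z), bystander; origin under its centre
- water_bottle: clear water bottle with a blue band, 62 mm across, 190 mm tall, bystander; origin under its centre
- bead_jar: amber glass jar with a steel lid, 66 mm across, 90 mm tall, bystander; origin under its centre
There are look-alikes about, which are no part of the job. What is shaped like the part that bears dish_center but purple is not meant.

How it is judged:
By the outcome, as a careful person would: the job done as asked, in the order asked, and still so for the second after the job is handed in, while the arm keeps its last pose, push and grip.
It also fails if it takes over 51 s, if anything falls off the work surface, if the arm or the gripper's body presses on something with over 40 N, if the wrist force passes 120 N, or if a joint passes its speed limit or range.

## Working session

There is one attempt and no reset: what is moved stays moved. The work goes in short steps, Python scripts to look and compute and a shell command to move; the robot and the scene stay as the last step left them, time stands still between calls to the robot, and variables do not carry over. Pictures are saved under pics/ and viewed, at most 10 in all, crops included, and the job is handed in when it is done.

```bash
mkdir -p pics
python3 - <<'E'
from bench import *
import cv2
for n in("scene","top"):
    p=snapshot(n); cv2.imwrite(f"pics/{n}0.png",cv2.resize(p[:,:,::-1],(800,600),interpolation=cv2.INTER_CUBIC)); cv2.imwrite(f"pics/raw_{n}.png",p[:,:,::-1])
    c=camera_params(n);print(c)
s=sense();print(s["eef_pos"],s["tcp_rot"],s["time_s"])
E
```

```text
{'fx': 493.87432459839, 'fy': 493.87432459839, 'cx': 258.63853425189507, 'cy': 194.0270375956438, 'world_from_camera': array([[-0.73621667,  0.368132  , -0.567859  ,  1.61517573],
       [ 0.67656967,  0.38123001, -0.63001362,  1.16760793],
       [-0.01544329, -0.84802271, -0.52973483,  1.1799986 ],
       [ 0.        ,  0.        ,  0.        ,  1.        ]])}
{'fx': 362.552482841376, 'fy': 362.552482841376, 'cx': 257.1350985343695, 'cy': 190.04693770841408, 'world_from_camera': array([[ 1.29392239e-03, -9.85348194e-01,  1.70549880e-01,
         3.00568499e-01],
       [-9.99903347e-01,  1.08604380e-03,  1.38606290e-02,
        -1.16758448e-01],
       [-1.38427704e-02, -1.70551331e-01, -9.85251552e-01,
         1.32594474e+00],
       [ 0.00000000e+00,  0.00000000e+00,  0.00000000e+00,
         1.00000000e+00]])}
[0.25113902 0.5718884  0.23892158] [ 2.05357330e-01  9.78686826e-01 -6.74891514e-04 -8.71057699e-05] 0.1
```

View pics/scene0.png

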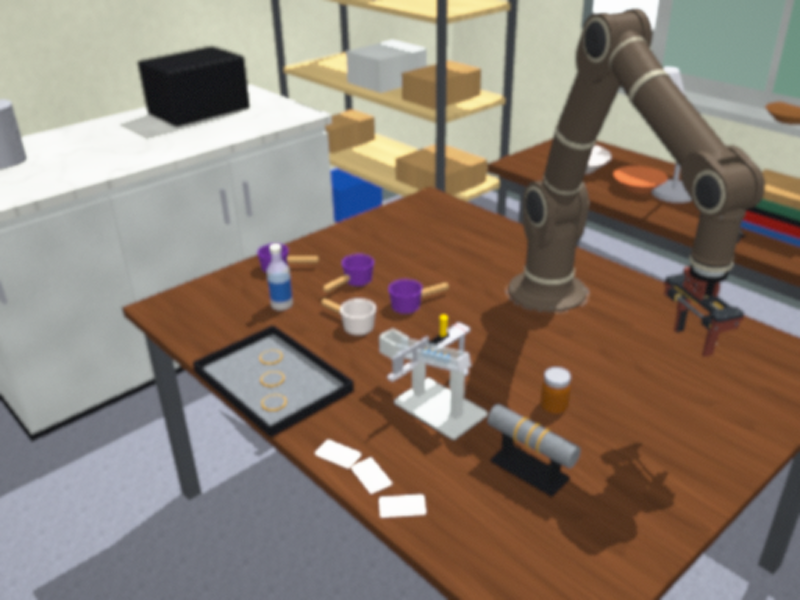

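View pics/top0.png

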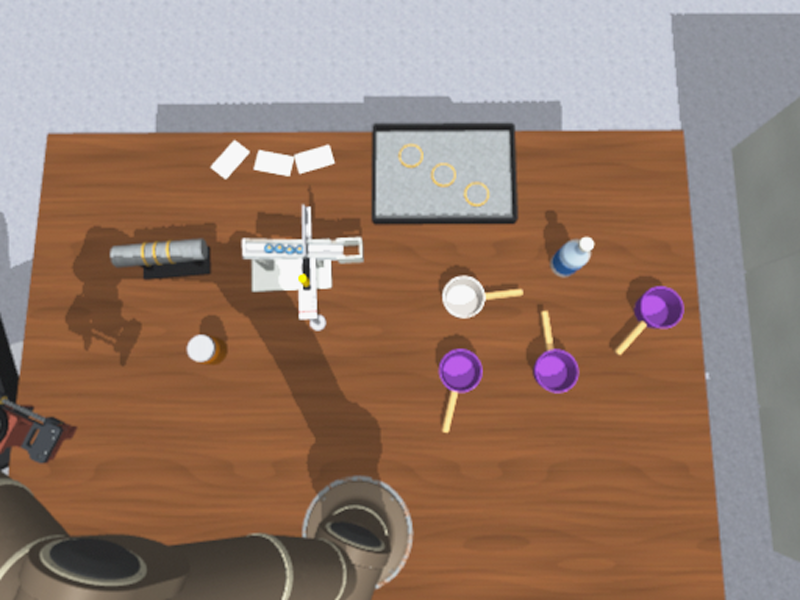

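The white dish is at top (463,297) with its handle to (520,293). The look-alikes are purple dishes at (460,370), (556,370) and (660,307). I choose the white one. The outlet is near (350,250), the knob is at (303,280) and the guide end is near (308,318). One close crop will confirm this.

Run:
```python
import cv2
p=cv2.imread("pics/raw_top.png")
cv2.imwrite("pics/crop1.png",cv2.resize(p[125:225,145:345],(800,400),interpolation=cv2.INTER_CUBIC))
```

```text
(no output)
```

View pics/crop1.png

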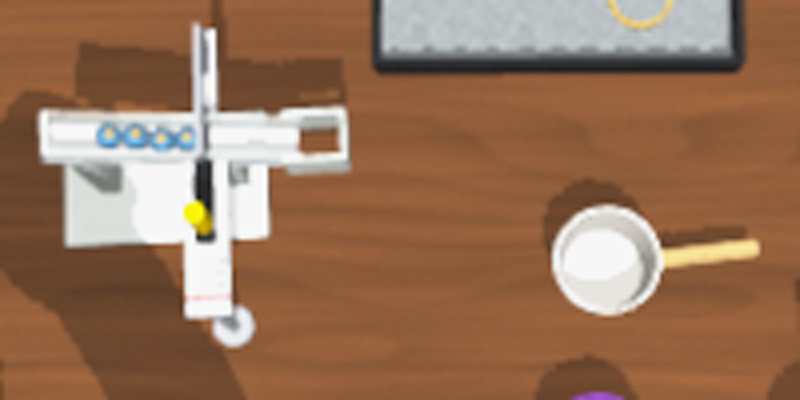

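Confirmed. The white dish rim is centred at crop (606,260) and its handle end is at (760,247). Other points: spout top about (321,136), knob top (195,212), bar front (205,241), red line (208,298).

```bash
cat > h.py <<'E'
from bench import *
import numpy as np
from scipy.spatial.transform import Rotation as R
def w(n,u,v,z):
    c=camera_params(n);T=c["world_from_camera"]
    d=T[:3,:3]@[(u-c["cx"])/c["fx"],(v-c["cy"])/c["fy"],1]
    return T[:3,3]+d*(z-T[2,3])/d[2]
def px(n,p):
    c=camera_params(n);T=c["world_from_camera"];q=T[:3,:3].T@(np.array(p)-T[:3,3]);return q[0]/q[2]*c["fx"]+c["cx"],q[1]/q[2]*c["fy"]+c["cy"]
def st():
    s=sense();r=R.from_quat(s["tcp_rot"]).as_matrix();print("t",round(s["time_s"],2),"tcp",np.round(s["eef_pos"],4),"\ntool axes\n",np.round(r,3),"F",np.round(s["contact_force"],1),"w",round(s["width"]*88,1),"g",s["grasp_force"]);return s,r
E
python3 - <<'E'
from h import *
for k,u,v,z in [("spoutc",321,136,.136),("knobtop",195,212,.198),("front",205,241,.148),("redL",185,298,.137),("redR",231,297,.137),("rim",606,260,.06),("tip",760,247,.034),("hstart",664,258,.034),("lane L top",40,112,.192),("spoutR top",347,108,.136),("spoutR bot",350,165,.136)]:
    print(k,np.round(w("top",145+u/4-.4,125+v/4-.4,z),4))
st()
E
```

```text
spoutc [0.6147 0.0095 0.136 ]
knobtop [0.5363 0.1023 0.198 ]
front [0.5222 0.1029 0.148 ]
redL [0.4761 0.1202 0.137 ]
redR [0.4769 0.0819 0.137 ]
rim [ 0.5212 -0.2369  0.06  ]
tip [ 0.5375 -0.3784  0.034 ]
hstart [ 0.5275 -0.2917  0.034 ]
lane L top [0.6206 0.2322 0.192 ]
spoutR top [ 0.6392 -0.0122  0.136 ]
spoutR bot [ 0.5895 -0.0154  0.136 ]
t 0.1 tcp [0.2511 0.5719 0.2389] 
tool axes
 [[-0.916  0.402 -0.   ]
 [ 0.402  0.916 -0.001]
 [-0.    -0.001 -1.   ]] F [-0.6  0.4 -0.9] w 87.9 g 0.0
```

```bash
python3 -m creep '60 0 0 0 7;60 0 0 0 7;60 0 0 0 7;60 0 0 0 7;60 0 0 0 7;60 0 0 0 7;60 0 0 0 7;60 0 0 0 7'; python3 -m creep '60 0 0 0 3.7;60 0 0 0 0;60 36 10 0 0;60 36 10 0 0;60 36 10 0 0;60 36 10 0 0;60 36 10 0 0;60 0 0 0 0'
python3 - <<'E'
from h import *
s,r=st(); print(r.T@(np.array([.5338,-.3461,.19])-s["eef_pos"])*1000)
E
```

```text
time_s: 0.77
eef_pos: [0.2512, 0.572, 0.2392]
tcp_rot: [0.643, 0.766, -0.0, 0.0]
contact_force: [0.6, -0.5, 0.0]
width: 0.687
grasp_force: 0.0
time_s: 1.43
eef_pos: [0.2789, 0.7616, 0.2336]
tcp_rot: [0.663, 0.749, -0.002, 0.0]
contact_force: [-1.0, -0.1, -1.9]
width: 0.678
grasp_force: 0.0
t 1.43 tcp [0.2789 0.7616 0.2336] 
tool axes
 [[-0.121  0.993 -0.002]
 [ 0.993  0.121 -0.003]
 [-0.003 -0.002 -1.   ]] F [-1.  -0.1 -1.9] w 59.7 g 0.0
[-1130.24486385   119.58347196    46.46356752]
```

```bash
for i in 1 ; do python3 -m creep '60 -40 4 0 0;60 -40 4 0 0;60 -40 4 0 0;60 -40 4 0 0;60 -40 4 0 0;60 -40 4 0 0;60 -40 4 0 0;60 -40 4 0 0'; done; python3 -m creep '60 -40 4 0 0;60 -40 4 0 0;60 -40 4 0 0;60 -40 4 0 0;60 -40 4 0 0;60 -40 4 0 0;60 -40 4 0 0;60 -40 4 0 0';  python3 -m creep '60 -40 4 0 0;60 -40 4 0 0;60 -40 4 0 0;60 -40 4 0 0;60 -40 4 0 0;60 -40 4 0 0;60 0 0 0 0;60 0 0 0 0'
python3 - <<'E'
from h import *
s,r=st(); print(r.T@(np.array([.5338,-.3461,.10])-s["eef_pos"])*1000)
E
```

```text
time_s: 2.1
eef_pos: [0.3488, 0.4402, 0.2395]
tcp_rot: [0.664, 0.748, -0.0, -0.0]
contact_force: [0.5, -0.0, 0.8]
width: 0.684
grasp_force: 0.0
time_s: 2.77
eef_pos: [0.417, 0.1262, 0.2397]
tcp_rot: [0.664, 0.748, 0.0, -0.0]
contact_force: [0.2, 0.2, 0.3]
width: 0.681
grasp_force: 0.0
time_s: 3.43
eef_pos: [0.4682, -0.1098, 0.2395]
tcp_rot: [0.666, 0.746, -0.0, 0.0]
contact_force: [0.0, 0.4, -0.8]
width: 0.684
grasp_force: 0.0
t 3.43 tcp [ 0.4682 -0.1098  0.2395] 
tool axes
 [[-0.112  0.994 -0.   ]
 [ 0.994  0.112 -0.001]
 [-0.001 -0.    -1.   ]] F [ 0.   0.4 -0.8] w 60.2 g 0.0
[-242.1043695    38.77537468  139.63050841]
```

```bash
python3 -m creep '60 -40 6.5 0 0;60 -40 6.5 0 0;60 -40 6.5 0 0;60 -40 6.5 0 0;60 -40 6.5 0 0;60 -40 6.5 15 0;60 -2 0 40 0;60 0 0 40 0'; python3 -m creep '60 0 0 30 0;60 0 0 0 0;60 0 0 0 0;60 0 0 0 0;60 0 0 0 0;60 0 0 0 0;60 0 0 0 0;60 0 0 0 0'
python3 - <<'E'
from h import *
import cv2
s,r=st(); print(r.T@(np.array([.5338,-.3461,.024])-s["eef_pos"])*1000)
p=snapshot("scene")[:,:,::-1]; u,v=px("scene",[.53,-.33,.05]);u=int(u);v=int(v);print(u,v)
a=cv2.resize(p[v-50:v+50,u-65:u+65],(780,600),interpolation=cv2.INTER_CUBIC)
cv2.imwrite("pics/c2.png",a)
E
```

```text
time_s: 4.1
eef_pos: [0.5357, -0.3438, 0.1448]
tcp_rot: [0.665, 0.747, 0.0, 0.002]
contact_force: [0.5, 1.2, -1.3]
width: 0.686
grasp_force: 0.0
time_s: 4.77
eef_pos: [0.5355, -0.3419, 0.1164]
tcp_rot: [0.665, 0.747, 0.0, 0.001]
contact_force: [-0.6, 1.0, -0.4]
width: 0.686
grasp_force: 0.0
t 4.77 tcp [ 0.5355 -0.3419  0.1164] 
tool axes
 [[-0.115  0.993  0.002]
 [ 0.993  0.115 -0.   ]
 [-0.001  0.002 -1.   ]] F [-0.6  1.  -0.4] w 60.3 g 0.0
[-3.95857343 -2.30443202 92.35617057]
213 191
```

View pics/c2.png

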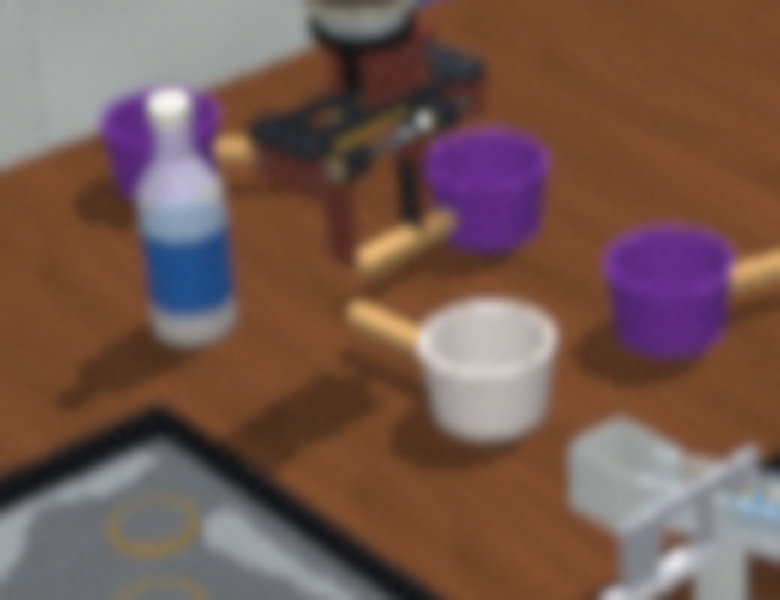

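The fingers at (340,250) and (408,210) straddle the white dish's handle, whose end is at (355,310). I'll go down and grip it.

```bash
python3 -m creep '60 -4 -2 20 0;60 0 0 25 0;60 0 0 25 0;60 0 0 15 0;60 0 0 7 0;60 0 0 0 0;0 0 0 0 0;0 0 0 0 0'; python3 -m creep '0 0 0 0 0;0 0 0 0 0;0 0 0 0 0;0 0 0 0 0;0 0 0 0 0;0 0 0 0 0;0 0 0 -6 0;0 0 0 -6 0'
python3 - <<'E'
from h import *
s,r=st()
E
```

```text
time_s: 5.48
eef_pos: [0.534, -0.3467, 0.0245]
tcp_rot: [0.665, 0.747, 0.0, 0.001]
contact_force: [-0.1, -0.2, 0.6]
width: 0.568
grasp_force: 0.0
time_s: 6.15
eef_pos: [0.5329, -0.3458, 0.0351]
tcp_rot: [0.665, 0.747, -0.0, -0.001]
contact_force: [-0.0, -0.5, -1.8]
width: 0.181
grasp_force: 30.0
t 6.15 tcp [ 0.5329 -0.3458  0.0351] 
tool axes
 [[-0.115  0.993 -0.001]
 [ 0.993  0.115  0.   ]
 [ 0.001 -0.001 -1.   ]] F [-0.  -0.5 -1.8] w 15.9 g 29.979597330093384
```

```bash
python3 -m creep '0 15 10 0 0;0 25 15 0 0;0 30 15 0 0;0 30 15 0 0;0 30 15 0 0;0 30 15 0 0;0 25 12 0 0;0 15 8 0 0'; python3 -m creep '0 14 7 0 0;0 10 5 0 0;0 6 3 0 0;0 4 2 0 0;0 0 0 0 0;0 0 0 0 0;0 0 0 0 0;0 0 0 0 0'
python3 - <<'E'
from h import *
import cv2
s,r=st()
a=[]
for n,zz in(("top",6),("scene",6)):
    p=snapshot(n)[:,:,::-1]; u,v=px(n,[.615,.0,.08]);u=int(u);v=int(v);print(u,v)
    a.append(cv2.resize(p[v-45:v+45,u-33:u+33],(396,540),interpolation=cv2.INTER_CUBIC))
cv2.imwrite("pics/c3.png",np.hstack(a))
E
```

```text
time_s: 6.82
eef_pos: [0.616, -0.1307, 0.0354]
tcp_rot: [0.664, 0.748, 0.001, -0.001]
contact_force: [-0.1, 0.2, -1.6]
width: 0.182
grasp_force: 30.0
time_s: 7.48
eef_pos: [0.6273, -0.1009, 0.0353]
tcp_rot: [0.666, 0.746, -0.0, 0.0]
contact_force: [-0.2, -0.0, -1.5]
width: 0.179
grasp_force: 30.0
t 7.48 tcp [ 0.6273 -0.1009  0.0353] 
tool axes
 [[-0.113  0.994 -0.   ]
 [ 0.994  0.113 -0.   ]
 [-0.    -0.    -1.   ]] F [-0.2 -0.  -1.5] w 15.8 g 29.97957319021225
229 162
249 225
```

View pics/c3.png

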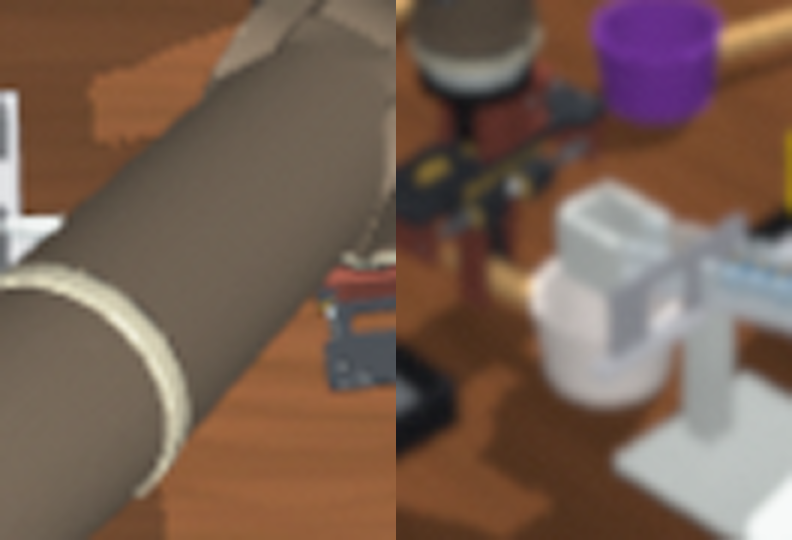

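Run:
```python
from h import *
f=lambda u,v:(216+(u-396)/6-.4,180+v/6-.4)
print("spout via scene",w("scene",*f(612,218),.136))
g=lambda p:(lambda u,v:((u+.4-216)*6+396,(v+.4-180)*6))(*px("scene",p))
o=np.array([.6147,.0095])
for sx,sy in((-22,-24),(22,-24),(22,24),(-22,24)): print("spout top corner",g([o[0]+sx/1e3,o[1]+sy/1e3,.136]))
s,r=st();d=s["eef_pos"][:2]+.109*r[:2,0];print("dish",d)
t=np.linspace(0,6.28,60)
for R0,z in((.048,.071),(.040,.011)):
    q=np.array([g([d[0]+R0*np.cos(a),d[1]+R0*np.sin(a),z]) for a in t]);print(q.min(0),q.max(0))
```

```text
spout via scene [0.61920819 0.02122811 0.136     ]
spout top corner (np.float64(605.4982756744131), np.float64(178.49037014231527))
spout top corner (np.float64(553.0506422789208), np.float64(205.62664345420717))
spout top corner (np.float64(604.1550624899942), np.float64(237.34324611400052))
spout top corner (np.float64(656.7699783712549), np.float64(209.3341715836633))
t 7.58 tcp [ 0.6275 -0.1004  0.0353] 
tool axes
 [[-0.114  0.994 -0.   ]
 [ 0.994  0.114 -0.   ]
 [-0.    -0.    -1.   ]] F [-0.3  0.4 -1.7] w 15.7 g 29.97959554195404
dish [0.61510147 0.00786994]
[529.77332873 247.63878587] [680.46236809 336.39161486]
[545.6164004  329.26431459] [669.10024404 404.64940948]
```

Run:
```python
from h import *
import cv2
o=np.array([.617,.013]);a=[];K=12
for n in("top","scene"):
    p=cv2.imread(f"pics/raw_{n}.png");u,v=map(int,px(n,[*o,.12]))
    c=cv2.resize(p[v-22:v+23,u-16:u+17],None,fx=K,fy=K,interpolation=cv2.INTER_CUBIC)
    for z,col in((.136,(0,0,255)),(.09,(0,200,0))):
        q=[px(n,[o[0]+x/1e3,o[1]+y/1e3,z]) for x,y in((-22,-24),(22,-24),(22,24),(-22,24))]
        q=np.array([((x-u+16+.5)*K,(y-v+22+.5)*K) for x,y in q],int)
        cv2.polylines(c,[q],True,col,1)
    a.append(c)
cv2.imwrite("pics/c4.png",np.hstack(a))
```

```text
(no output)
```

View pics/c4.png

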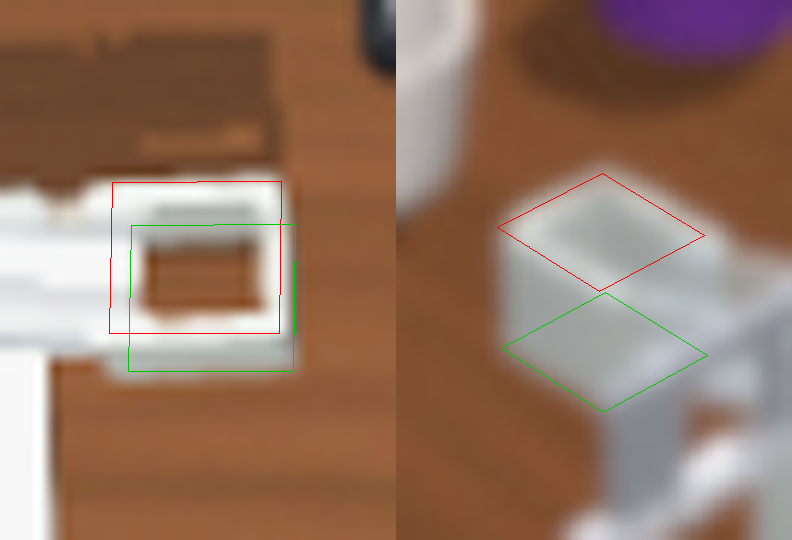

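```bash
python3 -m creep '0 2 1 0 0;0 2 1.4 0 0;0 0 0 3 0;0 0 0 3 0;0 0 0 3 0;0 0 0 1.5 0;0 0 0 0 0;0 0 0 0 0'; python3 -c "
from h import *
s,r=st();print(s['eef_pos'][:2]+.109*r[:2,0])"
```

```text
time_s: 8.25
eef_pos: [0.6295, -0.0954, 0.0245]
tcp_rot: [0.665, 0.747, -0.0, -0.0]
contact_force: [0.0, 0.1, -1.5]
width: 0.181
grasp_force: 30.0
t 8.25 tcp [ 0.6295 -0.0954  0.0245] 
tool axes
 [[-0.115  0.993 -0.   ]
 [ 0.993  0.115 -0.   ]
 [-0.    -0.    -1.   ]] F [ 0.   0.1 -1.5] w 16.0 g 29.979476630687714
[0.61698982 0.01285056]
```

```bash
python3 -m creep '0 0 0 0.7 0;0 0 0 0 0;40 0 0 0 0;40 0 0 0 0;40 0 0 0 0;40 0 0 0 0;40 0 0 0 0;40 0 0 0 0'; python3 -m creep '40 0 0 -15 0;40 0 0 -30 0;40 -20 0 -40 0;40 -30 0 -40 0;40 -30 0 -40 0;40 -20 -20 -35 0;40 0 -40 0 0;40 0 -40 0 0';  python3 -m creep '50 0 -40 0 0;50 0 -40 0 0;50 0 -30 0 0;50 0 0 0 0;50 0 0 0 0;50 0 0 0 0;50 0 0 0 0;50 0 0 0 0'
python3 - <<'E'
from h import *
import cv2
st()
a=[]
for n in("top","scene"):
    p=snapshot(n)[:,:,::-1];cv2.imwrite(f"pics/raw1_{n}.png",p); u,v=map(int,px(n,[.58,.03,.08]))
    a.append(cv2.resize(p[v-45:v+45,u-33:u+33],(396,540),interpolation=cv2.INTER_CUBIC));print(u,v)
cv2.imwrite("pics/c5.png",np.hstack(a))
E
```

```text
time_s: 8.92
eef_pos: [0.6297, -0.0953, 0.0241]
tcp_rot: [0.665, 0.747, 0.0, 0.0]
contact_force: [0.4, 0.3, 0.0]
width: 0.455
grasp_force: 0.0
time_s: 9.58
eef_pos: [0.5418, -0.1957, 0.2082]
tcp_rot: [0.666, 0.746, 0.001, 0.002]
contact_force: [-0.5, 0.5, 0.4]
width: 0.455
grasp_force: 0.0
time_s: 10.25
eef_pos: [0.4335, -0.2057, 0.2054]
tcp_rot: [0.665, 0.747, -0.0, 0.0]
contact_force: [1.4, -0.7, 1.0]
width: 0.566
grasp_force: 0.0
t 10.25 tcp [ 0.4335 -0.2057  0.2054] 
tool axes
 [[-0.116  0.993 -0.   ]
 [ 0.993  0.116 -0.001]
 [-0.001 -0.    -1.   ]] F [ 1.4 -0.7  1. ] w 49.8 g 0.0
220 172
261 224
```

View pics/c5.png

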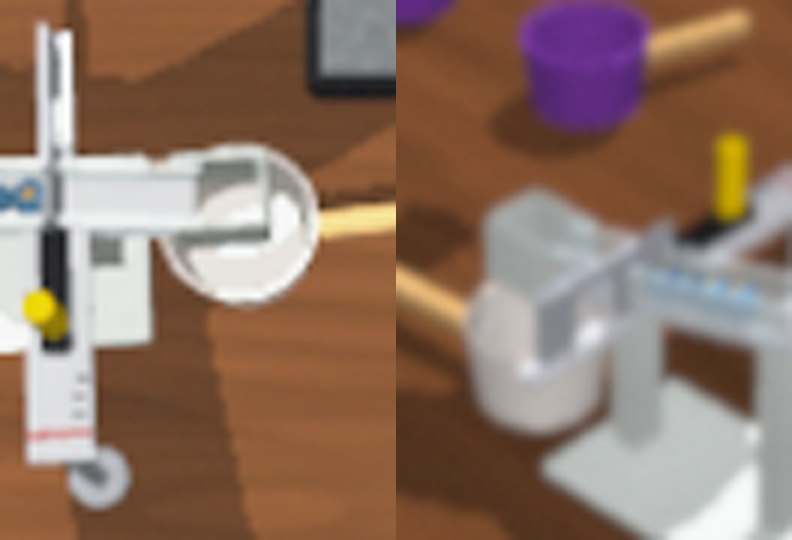

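The dish stands under the spout, with its rim centre near top-crop (242,224). The knob top is at (41,308), the bar front at (56,350) and the red line at (60,435).

Run:
```python
from h import *
f=lambda u,v:(187+u/6-.4,127+v/6-.4)
g=lambda u,v:(228+(u-396)/6-.4,179+v/6-.4)
for k,u,v,z in(("rim",241,224,.06),("knob",41,308,.198),("front",57,350,.148),("red",61,435,.137),("barback",54,230,.148)):print(k,w("top",*f(u,v),z))
print("knob scene",w("scene",*g(732,140),.198),"knob mid",w("scene",*g(732,176),.173))
s,r=st()
```

```text
rim [0.61505032 0.01030029 0.06      ]
knob [0.53518545 0.10200451 0.198     ]
front [0.52189346 0.10210074 0.148     ]
red [0.47607894 0.10048432 0.137     ]
barback [0.58997481 0.10582551 0.148     ]
knob scene [0.53375828 0.10326483 0.198     ] knob mid [0.53495884 0.10486373 0.173     ]
t 10.35 tcp [ 0.4331 -0.2057  0.2052] 
tool axes
 [[-0.115  0.993 -0.001]
 [ 0.993  0.115 -0.001]
 [-0.001 -0.001 -1.   ]] F [-0.2  0.1 -0.3] w 50.1 g 0.0
```

```bash
python3 -m creep '50 0 0 -10 -7;50 0 0 -10 -7;50 0 0 -15 -7;50 0 0 0 -7;50 0 0 0 -7;50 0 0 0 -7;50 0 0 0 -7;50 0 0 0 -7'; python3 -m creep '50 0 0 0 -7;50 0 0 0 -7;50 0 0 0 -7;50 0 0 0 -6.4;50 0 30 0 0;50 0 30 0 0;50 0 30 0 0;50 0 0 0 0'
python3 - <<'E'
from h import *
s,r=st(); print(np.round(s["joint_positions"],2),r.T@(np.array([.5355,.1025,.24])-s["eef_pos"])*1000)
E
```

```text
time_s: 11.02
eef_pos: [0.4327, -0.2058, 0.2401]
tcp_rot: [0.234, 0.972, -0.0, -0.0]
contact_force: [0.1, 0.2, 0.1]
width: 0.57
grasp_force: 0.0
time_s: 11.68
eef_pos: [0.4329, -0.1107, 0.2398]
tcp_rot: [-0.003, 1.0, 0.001, -0.001]
contact_force: [0.7, 0.6, 0.6]
width: 0.57
grasp_force: 0.0
t 11.68 tcp [ 0.4329 -0.1107  0.2398] 
tool axes
 [[-1.    -0.006 -0.001]
 [-0.006  1.     0.002]
 [ 0.001  0.002 -1.   ]] F [0.7 0.6 0.6] w 50.2 g 0.0
[-0.32  0.1   0.51  2.03 -0.06  1.03  1.79] [-1.03819809e+02  2.12608077e+02  5.92219085e-02]
```

```bash
python3 -m creep '50 0 35 0 0;50 0 35 0 0;50 -17 35 0 0;50 -17 35 0 0;50 -17 35 0 0;50 -25 25 0 0;50 -20 10 0 0;50 -8 3 0 0'; python3 -m creep '50 0 0 0 0;50 0 0 0 0;50 0 0 0 0;50 0 0 0 0;50 0 0 0 0;50 0 0 0 0;50 0 0 0 0;50 0 0 0 0'
python3 - <<'E'
from h import *
import cv2
s,r=st(); print(r.T@(np.array([.5355,.1025,.172])-s["eef_pos"])*1000)
p=snapshot("scene")[:,:,::-1]; u,v=map(int,px("scene",[.5355,.1025,.2]))
cv2.imwrite("pics/c6.png",cv2.resize(p[v-35:v+35,u-45:u+45],(720,560),interpolation=cv2.INTER_CUBIC));print(u,v)
E
```

```text
time_s: 12.35
eef_pos: [0.5387, 0.1002, 0.2395]
tcp_rot: [-0.002, 1.0, -0.0, 0.0]
contact_force: [0.0, -0.1, -0.2]
width: 0.57
grasp_force: 0.0
time_s: 13.02
eef_pos: [0.5364, 0.097, 0.2406]
tcp_rot: [0.0, 1.0, 0.0, 0.0]
contact_force: [0.4, -0.0, -0.8]
width: 0.568
grasp_force: 0.0
t 13.02 tcp [0.5364 0.097  0.2406] 
tool axes
 [[-1.  0.  0.]
 [ 0.  1.  0.]
 [-0.  0. -1.]] F [ 0.4 -0.  -0.8] w 50.0 g 0.0
[ 0.95133025  5.45837583 68.56161008]
283 201
```

View pics/c6.png

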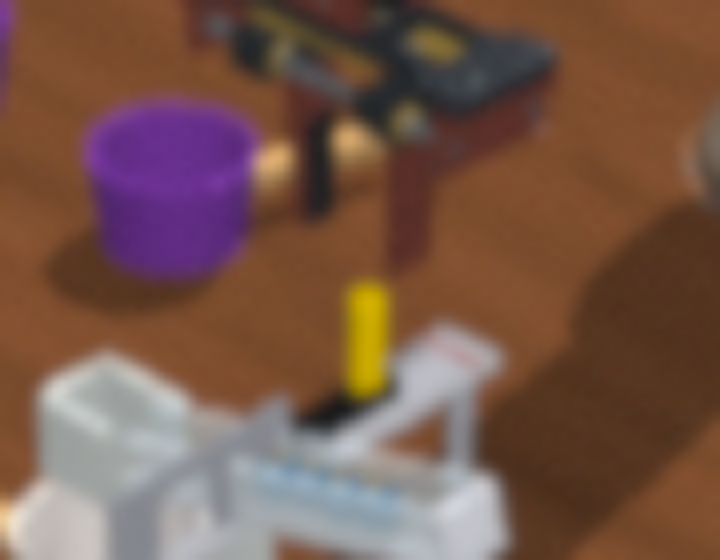

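The open fingers at (318,215) and (405,265) are centred above the knob top at (368,285), apart from the 5 mm y correction. I'll go down and close.

```bash
python3 -m creep '50 1 5.5 0 0;50 0 0 15 0;50 0 0 20 0;50 0 0 20 0;50 0 0 10 0;50 0 0 3.5 0;0 0 0 0 0;0 0 0 0 0'; python3 -m creep '0 0 0 0 0;0 0 0 0 0;0 0 0 0 0;0 0 0 0 0;0 0 0 0 0;0 0 0 0 0;0 0 0 0 0;0 0 0 0 0'
python3 - <<'E'
from h import *
st()
E
```

```text
time_s: 13.73
eef_pos: [0.536, 0.1028, 0.1725]
tcp_rot: [0.0, 1.0, 0.0, 0.0]
contact_force: [-0.2, 0.5, 0.0]
width: 0.456
grasp_force: 0.0
time_s: 14.4
eef_pos: [0.5359, 0.103, 0.1725]
tcp_rot: [0.0, 1.0, 0.0, 0.001]
contact_force: [-1.3, 1.2, 5.5]
width: 0.199
grasp_force: 30.0
t 14.4 tcp [0.5359 0.103  0.1725] 
tool axes
 [[-1.     0.     0.001]
 [ 0.     1.     0.001]
 [-0.001  0.001 -1.   ]] F [-1.3  1.2  5.5] w 17.5 g 30.001223981380463
```

```bash
python3 -m creep '0 4 0 0 0;0 6 0 0 0;0 7 0 0 0;0 7 0 0 0;0 7 0 0 0;0 5 0 0 0;0 3 0 0 0;0 1 0 0 0'; python3 -m creep '0 2 0 0 0;0 0 0 0 0;0 0 0 0 0;0 0 0 0 0;0 0 0 0 0;0 0 0 0 0;0 0 0 0 0;0 0 0 0 0'
python3 - <<'E'
from h import *
st()
E
```

```text
time_s: 15.07
eef_pos: [0.4965, 0.1011, 0.1724]
tcp_rot: [0.001, 1.0, -0.001, 0.002]
contact_force: [7.3, -5.1, 0.1]
width: 0.196
grasp_force: 30.0
time_s: 15.73
eef_pos: [0.4949, 0.101, 0.1724]
tcp_rot: [0.001, 1.0, -0.001, 0.002]
contact_force: [7.1, -4.2, 1.4]
width: 0.198
grasp_force: 30.0
t 15.73 tcp [0.4949 0.101  0.1724] 
tool axes
 [[-1.     0.002  0.004]
 [ 0.002  1.    -0.001]
 [-0.004 -0.001 -1.   ]] F [ 7.1 -4.2  1.4] w 17.5 g 30.00216633081436
```

```bash
python3 -m creep '0 2 -1 0 0;0 2 -1 0 0;0 0.3 0 0 0;0 0 0 0 0;0 0 0 0 0;0 0 0 0 0;0 0 0 0 0;0 0 0 0 0'
python3 - <<'E'
from h import *
import cv2
st()
a=[]
for n,c in(("top",[.5,.09,.15]),("scene",[.53,.06,.13])):
    p=snapshot(n)[:,:,::-1];u,v=map(int,px(n,c))
    a.append(cv2.resize(p[v-35:v+35,u-25:u+25],(400,560),interpolation=cv2.INTER_CUBIC));print(u,v)
cv2.imwrite("pics/c7.png",np.hstack(a))
E
```

```text
time_s: 16.4
eef_pos: [0.4906, 0.1007, 0.1724]
tcp_rot: [0.0, 1.0, 0.0, 0.002]
contact_force: [6.9, 0.3, 1.5]
width: 0.197
grasp_force: 30.0
t 16.4 tcp [0.4906 0.1007 0.1724] 
tool axes
 [[-1.     0.     0.004]
 [ 0.     1.     0.001]
 [-0.004  0.001 -1.   ]] F [6.9 0.3 1.5] w 17.4 g 30.000080466270447
199 191
276 212
```

View pics/c7.png

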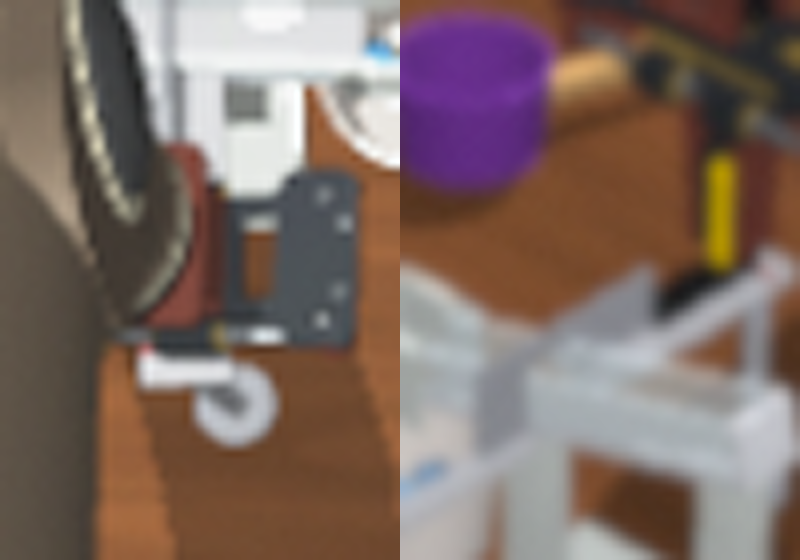

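The lane is empty and the beads are running: one shows at top-crop (380,45) near the spout. The travel is about 45 mm. I'll let them settle and check the dish.

```bash
python3 -m creep '0 0 0 0 0;0 0 0 0 0;0 0 0 0 0;0 0 0 0 0;0 0 0 0 0;0 0 0 0 0;0 0 0 0 0;0 0 0 0 0';python3 -m creep '0 0 0 0 0;0 0 0 0 0;0 0 0 0 0;0 0 0 0 0;0 0 0 0 0;0 0 0 0 0;0 0 0 0 0;0 0 0 0 0'
python3 - <<'E'
from h import *
import cv2
st()
a=[]
for n,c in(("top",[.59,.05,.1]),("scene",[.58,.04,.11])):
    p=snapshot(n)[:,:,::-1];u,v=map(int,px(n,c))
    a.append(cv2.resize(p[v-37:v+38,u-35:u+30],None,fx=8 if 0 else 6,fy=6,interpolation=cv2.INTER_CUBIC));print(u,v)
cv2.imwrite("pics/c8.png",np.hstack(a))
E
```

```text
time_s: 17.17
eef_pos: [0.4907, 0.1007, 0.1725]
tcp_rot: [0.0, 1.0, 0.0, 0.002]
contact_force: [7.0, 0.6, 1.7]
width: 0.196
grasp_force: 30.0
time_s: 17.83
eef_pos: [0.4907, 0.1007, 0.1725]
tcp_rot: [0.0, 1.0, 0.0, 0.002]
contact_force: [7.1, 0.2, 1.7]
width: 0.203
grasp_force: 30.0
t 17.83 tcp [0.4907 0.1007 0.1725] 
tool axes
 [[-1.     0.     0.004]
 [ 0.     1.     0.001]
 [-0.004  0.001 -1.   ]] F [7.1 0.2 1.7] w 17.9 g 30.000067055225372
214 168
262 219
```

View pics/c8.png

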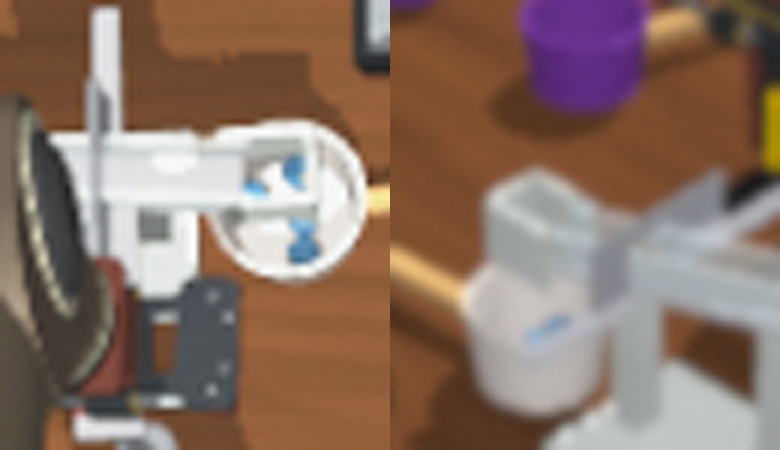

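Top view: blue beads lie inside the dish at (295,170), (257,187) and (300,240), and the last looks like two. The blue streak in the scene view at (547,328) is seen over the near rim. I'll count the blue blobs by code.

Run:
```python
from h import *
import cv2
for n in("top","scene"):
    p=snapshot(n);h=cv2.cvtColor(p,cv2.COLOR_RGB2HSV)
    m=cv2.inRange(h,(95,75,60),(118,255,255))
    k,l,s,c=cv2.connectedComponentsWithStats(m,connectivity=4)
    for i in range(1,k):
        q=w(n,*c[i],.016)
        if s[i,4]>2 and .3<q[0]<1.0 and -.3<q[1]<.45: print(n,np.round(c[i],1),s[i],np.round(q,3))
    if n=="top":
        for v in range(158,177): print(' '.join(f"{b:3d}" for b in (p[v,210:242,2].astype(int)-p[v,210:242,0])))
```

```text
top [227.5 158.9] [226 157   4   5  12] [0.645 0.012 0.016]
top [220.8 161.6] [220 161   3   2   5] [0.635 0.037 0.016]
top [229.  171.3] [227 168   5   7  24] [0.598 0.006 0.016]
  1   1   3   3   3   3   3   3   2  -1  -8  -9 -11  -8  -6   0  41  87  92  61  12   0  -6  -9 -12 -12 -12  -3  -2 -51 -78 -81
  3   3   3   2   3   3   2   3   3  -1  -9 -11 -12  -5  -1   1  60  88  93  50   6   0  -1  -1  -6 -12 -13  -7  -6 -33 -61 -66
  3   3   3   2   3   3   3   3   2  -1  -1   4  -4  -2   0   2  57 103  94  11 -11   0   0   0  -1  -7 -11 -12  -5  -8 -61 -61
  3   2   3   3   3   3   3   3   4  19  66  68  34  -7  -1   1  13  79  99  26  -8  -1   0   0   0  -1  -9 -11  -2  -1 -53 -62
  2   1   2   2   3   2   2   2   5  41 102 114  93   5 -10   0   1  10  39  34   7   0   0   0   0   0  -1 -10  -3  -5 -85 -106
  2   1   2   2   1   2   1   1   3  12  30  65  66  37   0   0   0   0   0  -1  -1   0   0   0   0   0   0 -10  -5 -10 -65 -92
  3   3   3   3   3   3   1   1   1   2   3  15  15  10   2   0  -1  -1   0   0   0   1   0   0   0   0  -2 -13  -6 -10 -63 -92
  9   9  10   9  10   7
[... 814 characters left out ...]
  14  62  94  84  29 -15  -8  -8  -4  -1  -2 -61 -89 -89 -89
  0   0 -53 -91 -91 -75 -44 -20 -12 -13  -9  -8  -8  -8  -8  -8   1  73  88  91  89  62  -3 -12  -4   0  -1 -29 -84 -92 -92 -93
  1   0 -54 -93 -92 -92 -77 -44  -9  -3 -11 -10  -8  -9  -9  -8  -4  53  85  89  87  73  10  -6   0  -1 -25 -64 -93 -94 -94 -93
  0  -1 -51 -90 -90 -92 -92 -80 -27  -4  -5  -5  -8  -8  -8  -8 -11  15  77  72  51  25   1  -2  -1 -26 -64 -93 -94 -95 -94 -93
 -1  -7 -51 -88 -88 -89 -89 -90 -86 -40 -14  -9  -5  -1  -2  -4  -6   0  10   4   4   2  -2 -11 -33 -61 -92 -92 -93 -92 -94 -93
  0  -3 -35 -67 -67 -66 -70 -80 -87 -87 -77 -50 -12  -2  -2  -3  -5  -5  -3  -2  -1 -11 -23 -34 -69 -86 -88 -88 -90 -90 -90 -89
```

All four beads are in the dish: two separate blobs, plus a blob with a narrow waist that is two beads touching. There is no blue left elsewhere, and the slide is held at 45 mm. Handing in.

```bash
python3 -c "
from bench import *
print(close_job())"
```

```text
the job is handed in; nothing more can be done
None
```

I handed the job in at about 18 s, with the white dish standing free under the outlet, the slide held about 45 mm out at the red line, and, by my blob count in the top image (two of the four touching), all four beads in the dish.

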